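# Prove the dust extractor's emergency stop and re-arm it

### The arm

A 7-joint arm with a two-finger parallel gripper is mounted at the origin on a cart in front of the work surface, level with it; the furniture and walls round the work are solid. World frame = base frame: x ahead of the robot, y to its left, z up, the work surface at z = 0. Lengths are in m, angles in rad, forces in N, time in s.
With the tool pointing down it reaches from about 0.4 to 0.875 m from the base axis. Payload 19.3 kg.
Tool frame: the origin (TCP) lies at the very end of the fingers, on their centre line; the grasp point (between the pads) lies 19 mm behind it; z points along the fingers, y is the line along which they close (so a half turn about z gives the same grasp; the last joint's range is limited). The gripper opens to 85 mm and grips with 20 to 120 N. Pads are 22 mm wide; open, the fingers measure 114 mm over their backs; the gripper's body (76 mm by 85 mm) begins 54 mm behind the grasp point. The pads swing forward as they close: fully open they stand 13 mm farther back than shut.
Start: joints at [-1.271, 0.521, -0.036, 1.599, 0.021, 1.021, -0.113], TCP at [0.226, 0.583, 0.231] pointing down, gripper open.
Joint ranges: [-2.91, 2.91], [-0.3, 2.13], [-1.5, 1.42], [0.17, 2.43], [-1.26, 4.41], [0.16, 1.93], [-2.52, 2.52]. Speed limits (rad/s): [1.89, 1.89, 2.39, 2.39, 3.01, 3.01, 3.01].

### API

Orientations are given as [roll, pitch, yaw] about the fixed x, y, z axes, in that order (R = Rz(yaw) Ry(pitch) Rx(roll)).
In Python, from workcell import bot gives the robot as it stands. The module is installed in compiled form; this text tells all that it offers.
- The arm moves only by the tool apply_moves, never from a script. Its arguments are lists of equal length, an entry for each row: "claw": the finger opening in m, from 0 to 0.0854; "xyz": the shift along the tool's x, y, z in m, a list of three; "twist": the turn, a rotation vector about the tool's x, y, z in rad, a list of three. A call has 1 to 20 rows; each row shifts and turns the commanded pose from where the row before left it, along the tool's axes as they then stand; what a row does not reach is not made up. A row lasts 1/10 s, in which the tool goes at most 50 mm and 8.59 degrees, less where a joint would pass 70% of its speed; a pose out of reach is approached as far as the arm can. A call with a gripper value outside its range is refused whole. The fingers move at their own pace and stop on an object; "force" is the grip in N (left out, the last holds). Time passes only in rows, so rows that do not move let the fingers close. It gives the time, the measured TCP pose, the force, the opening and the grip force at its end, in the units of the state.
- bot.observe(): the state, without advancing time (a new reading comes with each control period).
- bot.grab_frame(name): name is "side" or "top"; returns a dict with "img" (384x512x3 uint8, red, green, blue), "vfov" (degrees; the focal length in pixels is half the picture's height over the tangent of half this angle, whatever the lens; pixels are square), "cx", "cy" (the principal point, pixels), "view" (4x4, takes a point from world to camera coordinates). Camera axes: x right, y up, looking along -z (the intrinsics and any distortion apply to the point x, -y, -z); pixel columns grow to the right and rows downward; lengths in m; the calibration is good to about 2 mm. A picture is of the moment at which its call begins. There is no depth.
- bot.job_done(): hands the job in; it is judged then, once.
Trained networks look in the newest picture that a camera, given by its name, has taken for a name from the list of things; names that differ only in an ending like _2 or _b are one class to them, and where a whole thing is asked for, a point or a joint stands for the part that bears it (a point fixed in the world has none). Each returns a list of dicts, best first, with "score" (0 to 1); they miss things now and then, are a little off and sometimes report something else, mostly with a low value. They report only what shows in the picture. A call takes as long as a camera call.
- bot.find_in(camera, query): "position" ([x, y, z] in m, in world coordinates, good to about 4 mm: the middle of the surface that is visible of it).
The state is a dict: "clock": time; "qpos": joint angles; "qd": joint speeds; "joint_efforts": joint torques, N m; "position": TCP position; "tool_rot": TCP orientation; "force": force on the tool from outside, world axes, zero at the start; "moment": the same for the moment, N m; "grip_width": finger opening in m; "finger_force": force on a finger pad.
Only numpy, scipy, OpenCV 4.12 (cv2) and the standard library are available. Lean on these libraries where they do the work, as an engineer would, in place of code of your own. Each camera call takes 0.05 s, during which the arm holds its last target. There are 200 camera calls.

### The job

Do the start-of-shift check of the extractor's emergency stop with the fingertips only: press the big red mushroom fully in and take the finger off, so that it is seen to stay latched by itself; then push one of its lobes round clockwise (as its arrows show) until it unlatches and springs all the way out. Finish by pressing the blue reset button fully in and letting it come back. Never take the mushroom between the fingers, do not press the green start button, and leave the loose parts round the box where they lie.

Things in the scene. Friction and masses are not known exactly. Their poses are not given: they have to be found in the camera images.
- station: Control box, grey with light grey cover, bolted down; 112 mm (x) by 240 mm (y), 66 mm high; origin centre of underside, x to its back, z up. On the cover: red stop mushroom on a yellow disc, axis at (0, 0.052); blue reset and green start buttons at (0.027, -0.068) and (-0.027, -0.068), either way round, caps 23 mm across in collars 39 mm across, 12 mm high. A low cable leaves its back.
- stop_head (a point): Centre of the red mushroom's top, on its axis; moves and turns with it; 102 mm above the worktop when out, about 94 mm latched. A shallow dome 43 mm across with three lobes 120 degrees apart: each 17 mm wide, round-ended, reaching 37 mm from the axis, 6 to 21 mm below this point. Under the head only a 19 mm stem. z up along the axis, x to one lobe.
- stop_lobe (a point): Centre of the round end (radius 8.5 mm) of that one lobe, 28.5 mm from the axis, half-way up it; moves and turns with the head.
- stop_press (a joint): How far the mushroom is in (m): 0 out, 0.010 hard stop. A spring pushes it out (4 N out, 9 N at the stop; pressing it in takes up to about 13 N). Pressed to the stop with the head untwisted it latches; let go, it stays at about 8 mm.
- stop_twist (a joint): Twist of the mushroom (rad), growing clockwise seen from above: 0 at rest, 1.0 its stop. A weak torsion spring (0.03 to 0.08 N m, some 2 N at a lobe) turns it back to 0. Twisted beyond about 0.6 while latched, the latch lets go and the head springs out.
- reset_top (a point): Centre of the top of the blue reset button's cap, 87 mm above the worktop, 9 mm above its collar; moves with it.
- reset (a joint): How far the blue button is pressed (m): 0 out, 0.005 fully in, which takes 5 N; springs back.
- start_top (a point): Centre of the top of the green start button's cap, 54 mm from the blue one, same size; to be left alone.
- start (a joint): How far the green button is pressed (m), 0 to 0.005.
- spacer_mid (a point): Centre of the grey axle spacer, a loose tube 25 mm across that stands upright, 62 mm high.
- bearing_mid (a point): Centre of the loose wheel bearing with a red seal, 47 mm across, 14 mm high, lying flat.
- spanner_mid (a point): Centre of the loose open-ended spanner, 173 mm (its y) by 29 mm, 5 mm thick.
- flap_disc_mid (a point): Centre of the loose flap disc, 100 mm across, 14 mm high.

How it is judged:
On the way, in this order (a step that is already met when the one before it is completed fails the run):
1. the mushroom is in and stays latched (more than 7 mm in) with nothing of the robot touching it (value of joint stop_press above 0.007 m and contact force between each of the arm, the fingers and stop_press below 0.2 N), for 0.3 s.
2. the mushroom has been twisted clockwise past its release (more than 0.4 rad) (value of joint stop_twist above 0.4 rad).
3. the mushroom has sprung out (less than 1.5 mm in) (value of joint stop_press below 0.0015 m), for 0.1 s.
4. the blue reset button is pressed in (more than 3.5 mm) while the mushroom is out (value of joint reset above 0.0035 m and value of joint stop_press below 0.0015 m), for 0.1 s.
At the end, for the whole second after the job is handed in: The mushroom is out (less than 1.5 mm in) and turned back to rest (within 0.15 rad), the blue and green buttons are out (within 1 mm), and the spacer, bearing, spanner and flap disc lie within 15 mm of where they were (value of joint stop_press below 0.0015 m and value of joint stop_twist below 0.15 rad and value of joint each of reset, start below 0.001 m and distance of each of spacer_mid, bearing_mid, spanner_mid, flap_disc_mid from where it was at the start of the episode below 0.015 m); the robot touches nothing.
It fails at once if the green start button is pressed (more than 2 mm in) (value of joint start above 0.002 m).
It fails at once if the stop head is taken between the fingers (the grasp point on its axis within 15 mm and less than 8 mm above its top) (horizontal distance between the grasp point and stop_head below 0.015 m and z of the grasp point in the frame of stop_head below 0.008 m).
It fails at once if the axle spacer, bearing, spanner or flap disc is lifted, carried or pushed more than 15 mm from where it lay (distance of any of spacer_mid, bearing_mid, spanner_mid, flap_disc_mid from where it was at the start of the episode above 0.015 m).
It also fails if it takes over 54 s, if anything falls off the work surface, if the arm or the gripper's body presses on something with over 40 N, if the wrist force passes 120 N, or if a joint passes its speed limit or range.

## Working session

There is one attempt and no reset: what is moved stays moved. The work goes in short steps, Python scripts to look and compute and a tool call to move; the robot and the scene stay as the last step left them, time stands still between calls to the robot, and variables do not carry over. Pictures are saved under pics/ and viewed, at most 10 in all, crops included, and the job is handed in when it is done.

Besides the shell and the picture viewer there is one more tool, called as name(argument=value, ...), one argument or row to a line, values as JSON. apply_moves: Moves the arm, as the interface text tells. Its arguments: {"type":"object","properties":{"claw":{"type":"array"},"xyz":{"type":"array"},"twist":{"type":"array"},"force":{"type":"number"}},"required":["claw","xyz","twist"]}

```bash
mkdir -p pics; python3 - <<'E'
from workcell import bot
import cv2,numpy as np
o=bot.observe(); print(o['position'],o['tool_rot'],o['force'],o['clock'])
for c in ['top','side']:
    f=bot.grab_frame(c); cv2.imwrite(f'pics/{c}0.png',f['img'][:,:,::-1])
    print(c,f['vfov'],f['cx'],f['cy'],np.round(f['view'],3).tolist(),[k for k in f])
    for q in ['station','stop_head','stop_lobe','reset_top','start_top','spacer_mid','bearing_mid','flap_disc_mid','spanner_mid']:
        print(q,[(np.round(d['position'],3).tolist(),round(d['score'],2)) for d in bot.find_in(c,q)[:3]])
print(bot.observe()['clock'])
E
```

```text
[0.22581648 0.58244255 0.2307377 ] [-3.14051351e+00  9.31777226e-05  2.77175617e+00] [-0.28012051  0.43166527 -0.64670191] 0.0
top 45.96083636715867 252.01321099002584 188.70981146800108 [[-0.011, -1.0, -0.012, 0.227], [0.981, -0.014, 0.195, -0.588], [-0.195, -0.01, 0.981, -0.86], [0.0, 0.0, 0.0, 1.0]] ['img', 'vfov', 'cx', 'cy', 'view']
station [([0.597, 0.15, 0.068], 0.7)]
stop_head [([0.582, 0.186, 0.098], 0.85), ([0.617, 0.064, 0.088], 0.29)]
stop_lobe [([0.581, 0.185, 0.095], 0.7)]
reset_top []
start_top [([0.661, 0.096, 0.082], 0.63)]
spacer_mid []
bearing_mid [([0.747, 0.1, 0.015], 0.86)]
flap_disc_mid [([0.458, 0.298, 0.011], 0.89)]
spanner_mid [([0.511, 0.118, 0.008], 0.83)]
side 51.7621062557439 247.6761073083158 192.0109895772922 [[0.992, -0.122, -0.025, -0.542], [0.086, 0.527, 0.846, -0.225], [-0.09, -0.841, 0.533, -0.664], [0.0, 0.0, 0.0, 1.0]] ['img', 'vfov', 'cx', 'cy', 'view']
station [([0.598, 0.087, 0.066], 0.66)]
stop_head [([0.616, 0.062, 0.09], 0.68), ([0.578, 0.17, 0.102], 0.61)]
stop_lobe [([0.578, 0.175, 0.091], 0.77)]
reset_top [([0.616, 0.06, 0.081], 0.64)]
start_top [([0.661, 0.085, 0.086], 0.52)]
spacer_mid [([0.663, 0.257, 0.046], 0.71)]
bearing_mid [([0.745, 0.089, 0.014], 0.66)]
flap_disc_mid [([0.577, 0.172, 0.093], 0.63), ([0.457, 0.296, 0.011], 0.6), ([0.582, 0.172, 0.098], 0.54)]
spanner_mid []
1.0
```

View pics/top0.png

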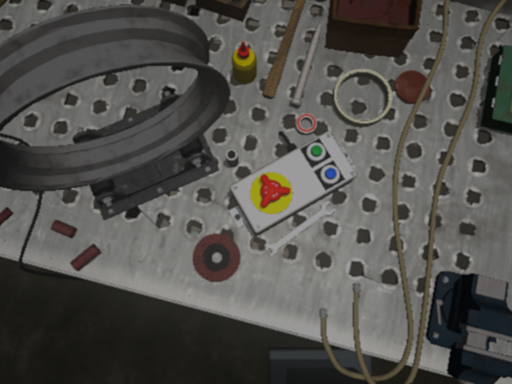

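View pics/side0.png

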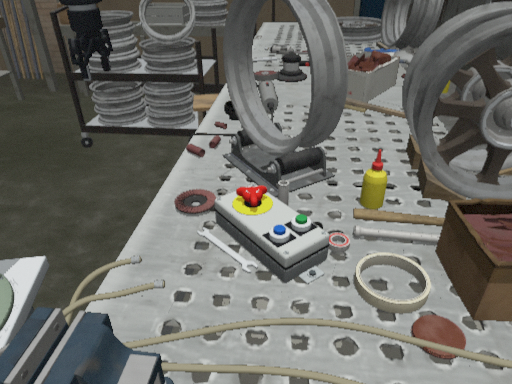

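The top view shows the mushroom at about (270,190), blue at (331,173) and green at (317,151). The spanner lies in front of the box, the flap disc at lower left, the bearing behind it and the spacer at (232,157). The side view agrees, and a large rim stands to the left. Next I'll rectify both views onto known heights to get the exact axis and lobe angles.

```bash
cat > h.py <<'E'
from workcell import bot
import cv2,numpy as np
def proj(f,P):
    P=np.atleast_2d(P); c=P@f['view'][:3,:3].T+f['view'][:3,3]
    F=f['img'].shape[0]/2/np.tan(np.radians(f['vfov'])/2)
    return np.c_[f['cx']+F*c[:,0]/-c[:,2], f['cy']-F*c[:,1]/-c[:,2]]
def rect(f,cx,cy,z,half=0.05,n=390):
    # image: right = -y world, up = +x world
    g=np.linspace(-half,half,n); U,V=np.meshgrid(g,g)
    P=np.c_[(cx-V).ravel(),(cy-U).ravel(),np.full(U.size,z)]
    m=proj(f,P).reshape(n,n,2).astype(np.float32)
    return cv2.remap(f['img'],m[...,0],m[...,1],cv2.INTER_CUBIC)
def unproj(f,u,v,z):
    F=f['img'].shape[0]/2/np.tan(np.radians(f['vfov'])/2)
    d=np.array([(u-f['cx'])/F,-(v-f['cy'])/F,-1]); R=f['view'][:3,:3]; t=f['view'][:3,3]
    o=-R.T@t; d=R.T@d; return o+d*(z-o[2])/d[2]
E
python3 - <<'E'
from h import *
out=[]
for c in ['top','side']:
    f=bot.grab_frame(c); im=f['img'].astype(int); r,g,b=im[...,0],im[...,1],im[...,2]
    for nm,m,P,z in [('red',(r>120)&(g<80)&(b<80),[.58,.178,.09],.090),('blue',(b>r+60)&(b>g+25),[.616,.062,.087],.085),('green',(g>r+40)&(g>b+20),[.661,.09,.087],.085)]:
        u,v=proj(f,P)[0]; w=np.zeros(m.shape,bool); w[int(v)-18:int(v)+19,int(u)-22:int(u)+23]=1
        ys,xs=np.nonzero(m&w); print(c,nm,len(xs),xs.mean().round(1),ys.mean().round(1),unproj(f,xs.mean(),ys.mean(),z).round(4))
    out.append(rect(f,.58,.178,.090))
cv2.imwrite('pics/r1.png',np.hstack(out)[:,:,::-1])
print(bot.observe()['clock'])
E
```

```text
top red 429 271.3 190.0 [0.5818 0.182  0.09  ]
top blue 81 330.5 172.8 [0.6158 0.064  0.085 ]
top green 75 316.3 150.1 [0.663  0.0901 0.085 ]
side red 294 251.9 193.3 [0.58   0.1832 0.09  ]
side blue 95 279.1 229.3 [0.6142 0.0611 0.085 ]
side green 91 301.1 218.5 [0.6617 0.0877 0.085 ]
1.1
```

View pics/r1.png

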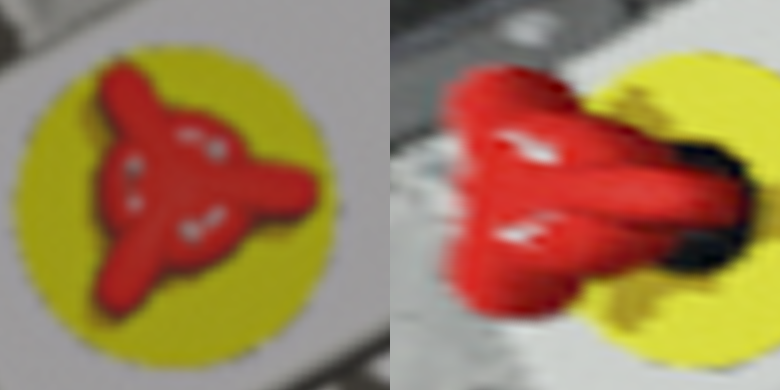

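Rectified top view: lobe tips at (318,191), (118,65) and (108,318), so the axis is at about (0.5805, 0.181) and the lobes point along world −90°, 30° and 150°. Blue is at about (0.615, 0.0626). I'll close the fingers, turn the tool to yaw π and move over the mushroom.

apply_moves(
  claw=[0,0,0,0,0,0,0,0,0,0,0,0,0,0,0,0,0,0,0],
  xyz=[
    [0,0,0],
    [0,0,0],
    [0,0,0],
    [-0.0193,-0.0313,0],
    [-0.0193,-0.0313,0],
    [-0.0193,-0.0313,0],
    [-0.0193,-0.0313,0],
    [-0.0193,-0.0313,0],
    [-0.0193,-0.0313,0],
    [-0.0193,-0.0313,0],
    [-0.0193,-0.0313,0],
    [-0.0193,-0.0313,0],
    [-0.03,-0.02,0],
    [-0.03,-0.02,0],
    [-0.03,-0.02,0],
    [-0.03,-0.02,0],
    [-0.03,-0.02,0],
    [-0.03,-0.02,0],
    [0,0,0],
  ],
  twist=[
    [0,0,-0.1233],
    [0,0,-0.1233],
    [0,0,-0.1233],
    [0,0,0],
    [0,0,0],
    [0,0,0],
    [0,0,0],
    [0,0,0],
    [0,0,0],
    [0,0,0],
    [0,0,0],
    [0,0,0],
    [0,0,0],
    [0,0,0],
    [0,0,0],
    [0,0,0],
    [0,0,0],
    [0,0,0],
    [0,0,0],
  ],
  force=20,
)

```text
clock: 3.0
position: [0.5827, 0.1772, 0.2309]
tool_rot: [-3.14, 0.001, 3.137]
force: [-1.1, -0.1, 0.2]
grip_width: 0.0
finger_force: 0.0
```

apply_moves(
  claw=[0,0,0,0,0,0],
  xyz=[
    [0.002,0.004,0.02],
    [0,0,0.03],
    [0,0,0.03],
    [0,0,0.025],
    [0,0,0.01],
    [0,0,0],
  ],
  twist=[
    [0,0,0],
    [0,0,0],
    [0,0,0],
    [0,0,0],
    [0,0,0],
    [0,0,0],
  ],
)

```text
clock: 3.6
position: [0.577, 0.1851, 0.1155]
tool_rot: [-3.141, -0.002, -3.141]
force: [-0.6, 0.7, 0.1]
grip_width: -0.0
finger_force: 0.0
```

```bash
python3 - <<'E'
from h import *
o=bot.observe(); print(o['position'],o['qpos'].round(2) if hasattr(o['qpos'],'round') else o['qpos'],o['force'])
f=bot.grab_frame('side'); u,v=map(int,proj(f,[.58,.18,.12])[0])
g=bot.grab_frame('top'); s,t=map(int,proj(g,[.58,.18,.1])[0])
a=[cv2.resize(i['img'][y-65:y+65,x-65:x+65],(390,390),interpolation=cv2.INTER_CUBIC) for i,x,y in ((f,u,v),(g,s,t))]
cv2.imwrite('pics/a2.png',np.hstack(a)[:,:,::-1])
E
```

```text
[0.57698638 0.18509108 0.11546937] [-0.41  0.63 -0.    1.75  0.    0.76  1.16] [-0.55025738  0.65071925  0.05064971]
```

View pics/a2.png

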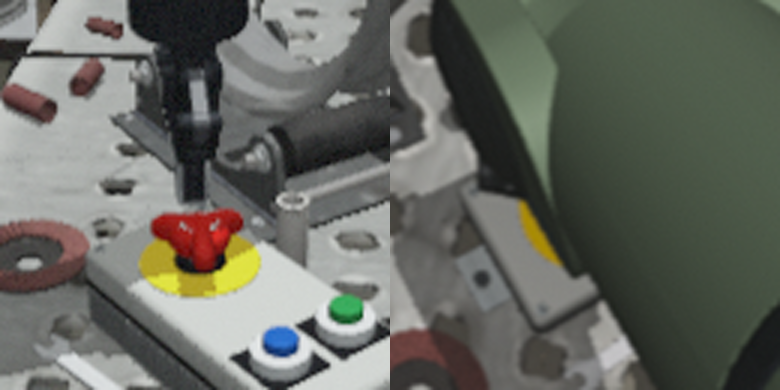

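The side crop shows the closed fingertips directly above the red head at (195,200), with nothing else nearby. The top view is blocked by the arm. Pressing now.

apply_moves(
  claw=[0,0,0,0,0,0,0],
  xyz=[
    [-0.003,-0.004,0.005],
    [0,0,0.007],
    [0,0,0.005],
    [0,0,0.004],
    [0,0,0.004],
    [0,0,0.002],
    [0,0,0],
  ],
  twist=[
    [0,0,0],
    [0,0,0],
    [0,0,0],
    [0,0,0],
    [0,0,0],
    [0,0,0],
    [0,0,0],
  ],
)

```text
clock: 4.4
position: [0.5817, 0.181, 0.0915]
tool_rot: [3.141, 0.002, 3.141]
force: [-8.0, -4.1, 37.4]
grip_width: 0.0
finger_force: 18.5
```

apply_moves(
  claw=[0,0,0,0,0,0,0,0,0,0],
  xyz=[
    [0,0,-0.005],
    [0,0,-0.02],
    [0,0,-0.025],
    [0,0,0],
    [0,0,0],
    [0,0,0],
    [0,0,0],
    [0,0,0],
    [0,0,0],
    [0,0,0],
  ],
  twist=[
    [0,0,0],
    [0,0,0],
    [0,0,0],
    [0,0,0],
    [0,0,0],
    [0,0,0],
    [0,0,0],
    [0,0,0],
    [0,0,0],
    [0,0,0],
  ],
)

```text
clock: 5.4
position: [0.5806, 0.181, 0.1391]
tool_rot: [-3.141, -0.0, -3.142]
force: [0.7, 0.2, 0.6]
grip_width: -0.0002
finger_force: 0.0
```

```bash
python3 - <<'E'
from h import *
o=bot.observe(); print(o['position'],o['force'])
f=bot.grab_frame('side'); u,v=map(int,proj(f,[.58,.18,.1])[0])
cv2.imwrite('pics/a3.png',cv2.resize(f['img'][v-50:v+50,u-50:u+50],(400,400),interpolation=cv2.INTER_CUBIC)[:,:,::-1])
E
```

```text
[0.58059238 0.18102791 0.13911478] [0.653578   0.18798675 0.59012061]
```

View pics/a3.png

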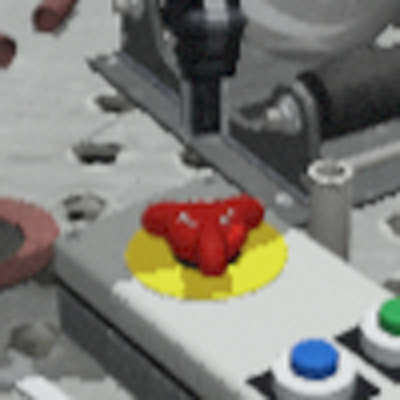

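The mushroom stays down (lobe at (210,250), stem hidden), so it is latched with nothing touching it. Next I'll move beside the −y lobe, on its +x side, and go down.

apply_moves(
  claw=[0,0,0,0,0,0,0,0],
  xyz=[
    [-0.013,-0.018,0],
    [-0.0135,-0.018,0],
    [0,0,0],
    [0,0,0.025],
    [0,0,0.02],
    [0,0,0.01],
    [0,0,0.006],
    [0,0,0],
  ],
  twist=[
    [0,0,0],
    [0,0,0],
    [0,0,0],
    [0,0,0],
    [0,0,0],
    [0,0,0],
    [0,0,0],
    [0,0,0],
  ],
)

```text
clock: 6.25
position: [0.607, 0.1452, 0.078]
tool_rot: [-3.141, -0.001, -3.141]
force: [-1.1, -0.3, -0.3]
grip_width: -0.0003
finger_force: 0.0
```

apply_moves(
  claw=[0,0,0,0,0,0],
  xyz=[
    [0.005,0,0],
    [0.005,0,0],
    [0.005,0,0],
    [0.005,0,0],
    [0.004,0,0],
    [0,0,0],
  ],
  twist=[
    [0,0,0],
    [0,0,0],
    [0,0,0],
    [0,0,0],
    [0,0,0],
    [0,0,0],
  ],
)

```text
clock: 6.85
position: [0.5827, 0.1452, 0.0785]
tool_rot: [3.141, -0.0, -3.141]
force: [0.1, -0.5, 1.2]
grip_width: 0.0001
finger_force: 0.6
```

```bash
python3 - <<'E'
from h import *
o=bot.observe(); print(o['position'],o['force'])
f=bot.grab_frame('side'); u,v=map(int,proj(f,[.58,.18,.1])[0])
cv2.imwrite('pics/a4.png',cv2.resize(f['img'][v-50:v+50,u-50:u+50],(400,400),interpolation=cv2.INTER_CUBIC)[:,:,::-1])
E
```

```text
[0.58267829 0.14521604 0.07854903] [ 0.13319131 -0.5123477   1.21349368]
```

View pics/a4.png

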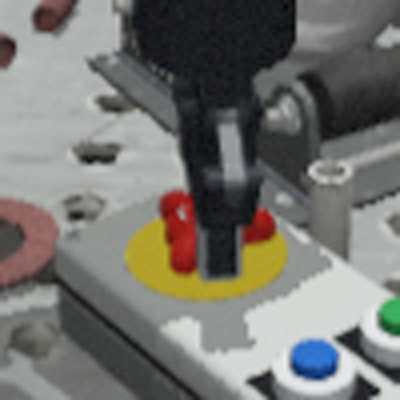

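The finger has the lobe at (185,250) turned partly round. I'll keep pushing and edge slightly inward.

apply_moves(
  claw=[0,0,0,0,0],
  xyz=[
    [0.004,0.001,0],
    [0.004,0.001,0],
    [0.003,0.001,0],
    [0.002,0,0],
    [0,0,0],
  ],
  twist=[
    [0,0,0],
    [0,0,0],
    [0,0,0],
    [0,0,0],
    [0,0,0],
  ],
)

```text
clock: 7.4
position: [0.5699, 0.1481, 0.0783]
tool_rot: [-3.142, -0.0, -3.141]
force: [1.5, -1.4, -0.1]
grip_width: 0.0001
finger_force: 1.4
```

```bash
python3 - <<'E'
from h import *
o=bot.observe(); print(o['position'],o['force'])
f=bot.grab_frame('side'); u,v=map(int,proj(f,[.58,.18,.1])[0])
cv2.imwrite('pics/a5.png',cv2.resize(f['img'][v-50:v+50,u-50:u+50],(400,400),interpolation=cv2.INTER_CUBIC)[:,:,::-1])
E
```

```text
[0.56986336 0.14812834 0.07829604] [ 1.5130854  -1.35748335 -0.09347473]
```

View pics/a5.png

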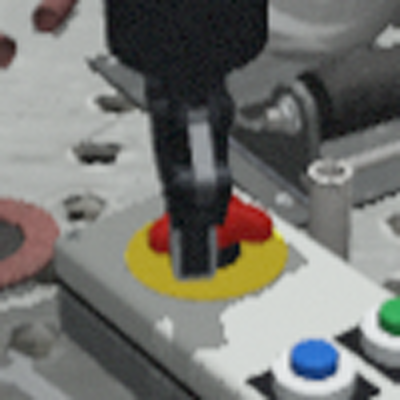

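The black stem shows under the head at (228,250), so it has sprung out. I'll back off the way I came, lift, and go over the blue button.

apply_moves(
  claw=[0,0,0,0,0,0,0,0,0,0,0],
  xyz=[
    [-0.01,-0.004,0],
    [-0.015,-0.004,0],
    [-0.015,0,0],
    [0,0,0],
    [0,0,-0.02],
    [0,0,-0.02],
    [-0.002,-0.025,0],
    [-0.002,-0.0275,0],
    [-0.001,-0.025,0],
    [0,0,0.018],
    [0,0,0],
  ],
  twist=[
    [0,0,0],
    [0,0,0],
    [0,0,0],
    [0,0,0],
    [0,0,0],
    [0,0,0],
    [0,0,0],
    [0,0,0],
    [0,0,0],
    [0,0,0],
    [0,0,0],
  ],
)

```text
clock: 8.55
position: [0.6139, 0.0619, 0.0986]
tool_rot: [-3.141, -0.003, 3.141]
force: [-1.2, 0.3, -0.2]
grip_width: -0.0002
finger_force: 0.0
```

```bash
python3 - <<'E'
from h import *
o=bot.observe(); print(o['position'],o['force'])
f=bot.grab_frame('side'); u,v=map(int,proj(f,[.60,.12,.1])[0])
cv2.imwrite('pics/a6.png',cv2.resize(f['img'][v-65:v+65,u-65:u+65],(520,520),interpolation=cv2.INTER_CUBIC)[:,:,::-1])
E
```

```text
[0.61387415 0.06185913 0.09861738] [-1.21983004  0.30272635 -0.24802876]
```

View pics/a6.png

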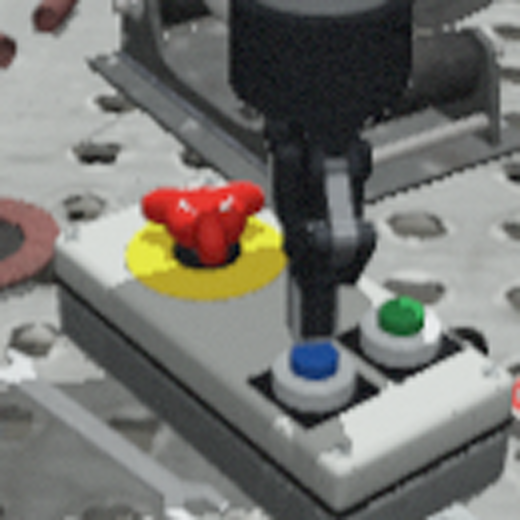

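The mushroom is out and back at rest. The fingertip is above blue (315,360) and well clear of green (400,315). Pressing blue.

apply_moves(
  claw=[0,0,0,0,0,0],
  xyz=[
    [-0.001,0.001,0.008],
    [0,0,0.005],
    [0,0,0.003],
    [0,0,0.001],
    [0,0,0],
    [0,0,0],
  ],
  twist=[
    [0,0,0],
    [0,0,0],
    [0,0,0],
    [0,0,0],
    [0,0,0],
    [0,0,0],
  ],
)

```text
clock: 9.2
position: [0.6163, 0.0639, 0.0836]
tool_rot: [3.141, 0.0, -3.141]
force: [-0.1, 3.9, 4.5]
grip_width: 0.0
finger_force: 1.9
```

apply_moves(
  claw=[0,0,0,0,0],
  xyz=[
    [0,0,0.0015],
    [0,0,0.0015],
    [0,0,0.001],
    [0,0,0],
    [0,0,0],
  ],
  twist=[
    [0,0,0],
    [0,0,0],
    [0,0,0],
    [0,0,0],
    [0,0,0],
  ],
)

```text
clock: 9.7
position: [0.6165, 0.0638, 0.0815]
tool_rot: [3.141, 0.001, 3.142]
force: [-13.7, 2.3, 40.4]
grip_width: 0.0
finger_force: 19.9
```

Fully in: 40 N against the hard stop. Letting go and lifting away.

apply_moves(
  claw=[0,0,0,0,0,0,0],
  xyz=[
    [0,0,-0.005],
    [0,0,-0.02],
    [0,0,-0.03],
    [0,0,-0.03],
    [0,0,0],
    [0,0,0],
    [0,0,0],
  ],
  twist=[
    [0,0,0],
    [0,0,0],
    [0,0,0],
    [0,0,0],
    [0,0,0],
    [0,0,0],
    [0,0,0],
  ],
)

```text
clock: 10.4
position: [0.6156, 0.0632, 0.1634]
tool_rot: [-3.141, -0.001, 3.141]
force: [0.4, 0.5, 0.6]
grip_width: -0.0001
finger_force: 0.0
```

```bash
python3 - <<'E'
from h import *
o=bot.observe(); print(o['position'],o['force'])
f=bot.grab_frame('side'); u,v=map(int,proj(f,[.60,.12,.1])[0])
cv2.imwrite('pics/a7.png',cv2.resize(f['img'][v-65:v+65,u-65:u+65],(520,520),interpolation=cv2.INTER_CUBIC)[:,:,::-1])
E
```

```text
[0.61564083 0.06318388 0.16337959] [0.43520848 0.45159613 0.62098038]
```

View pics/a7.png

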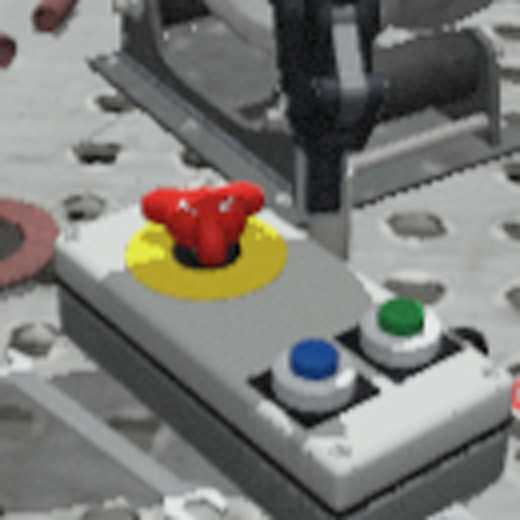

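The mushroom is out and at rest, blue (315,358) and green (400,315) are both out, and the arm is clear.

```bash
python3 -c "
from workcell import bot
print(bot.job_done())"
```

```text
the job is handed in; nothing more can be done
None
```

I finished the stop check and handed it in at about 10.4 s; no verdict came back. The mushroom latched by itself, unlatched with a clockwise push on one lobe, and sprang out. Blue reset was pressed to its stop and came back, and green and the loose parts were never touched.

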